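# Gauge the gap of the head clamp

## Task

Lift the lid of the gauge case open until it rests back on its stop, then take out the red-handled taper blade and slide it, flat side down and thin end first, between the steel plate and the brass pressure plate of the blue head clamp. Push it in gently until it drags snugly between both plates (about 7 N of push; not rammed in up to its handle), and finish while holding it there by the handle, still at that depth, without letting go. Leave everything else on the bench where it is.

Things in the scene. Friction and masses are not known exactly. Their poses are not given: they have to be found in the camera images.
- case: Grey open-topped gauge case, fixed, 160 (x) x 210 (y) x 45 mm high, walls and floor 5 mm; origin under its centre on the bench, z up, its -x side is the front, facing the robot. A blue foam strip 14 mm wide, 170 mm long, 8 mm high runs along y at x = -12 mm; the blade rests on it.
- lid (a joint): Orange lid of the case: hinge angle in rad, 0 shut, 1.9 open, leaning back on its stop. It weighs 0.2 kg and turns freely: it falls shut from below about 1.5 rad and falls open onto the stop from above about 1.6 rad.
- lid_hinge (a point): Point on the lid's hinge axis, at the middle of the case's far (+x) top rim, 45 mm above the bench. The axis runs along the case's y; the opening lid's front edge swings up and over towards the case's +x.
- lid_handle (a point): Middle of the lid's black carry-handle bar: round, 11 mm thick, 100 mm long along the case's y, 38 mm in front of the lid's front edge, 50 mm above the bench when shut, 198 mm from the hinge axis. An arm at each end joins it to the lid; it is free above, below and between.
- blade: Taper blade, about 0.1 kg. Red handle 16 (x) x 60 (y) x 28 mm (z); origin under the handle's centre. A steel blade 20 mm wide reaches along +y to its tip 130 mm from the origin: flat underneath at z = 0, top sloping from 2 mm thick at the tip to 8 mm 100 mm behind it. It starts lying in the case on a foam strip, tip along the case's +y, underside 13 mm above the bench.
- blade_tip (a point): Middle of the thin tip of the blade, 1 mm above its flat underside.
- clamp: Blue head clamp, fixed, 130 (x) x 125 mm, 213 mm high at its screw knob; origin on the bench, z up. The blade goes in level along the clamp's +y. Its frame overhangs the plates only at y > 0, 155 mm up; column at y > 60 mm. The screw needs no turning.
- mouth (a point): On top of the lower steel plate, 60 mm above the bench, below the middle of the brass plate's front edge (clamp y = -35 mm); axes as the clamp's. The gap proper begins here and runs 85 mm along +y. In front of it the steel plate runs level 15 mm towards -y, then slopes down for 10 mm; a brass lip slopes up 12 mm over 18 mm.
- jaw_plate: Fixed lower steel plate of the clamp, 90 (clamp x) x 105 (y) x 10 mm, top 60 mm above the bench.
- pressure_plate: Brass plate, 80 (x) x 85 (y) x 10 mm, level, on springs. The gap under it varies, 3.0 to 4.5 mm: the blade touches it with its tip 17 to 42 mm past the mouth point. It presses 1.5 N at first touch and 4 N more per mm lifted (0.6 mm per 10 mm of blade travel). Friction is 0.5 to 0.7 on each face of the blade: 7 N of push, not bearing down, means 5 to 6.5 N on the plate.
- swing_weight: Small brass disc weight in the case, 22 mm across, 12 mm high; leave it. Origin under its middle.
- ball_stand: White golf ball fixed in a black ring stand, 44 mm across, 50 mm high in all; leave it. Origin under its middle.
- driver_head: Black driver club head, about 110 mm across, 90 mm high; leave it. Origin under its middle.
- iron_head: Steel iron club head, 75 mm long, 75 mm high; leave it. Origin under its middle.
- solvent: White bottle, 64 mm across, 130 mm high; leave it. Origin under its middle.
- screwdriver: Screwdriver lying on the bench; leave it. Origin under its middle.
- pencil_cup: Blue cup, 72 mm across, 90 mm high; leave it. Origin under its middle.
- tape_measure: Yellow tape measure, 65 x 35 x 60 mm high; leave it. Origin under its middle.
Mind the look-alikes: they are no part of the job. Several things look just like the clamp: the one meant starts farthest from the robot's base.

How it is judged (in metres and radians):
On the way, in this order (a step that is already met when the one before it is completed fails the run):
1. the lid rests open on its stop (value of joint lid above 1.84 rad), for 0.3 s.
2. the blade is held by the fingers, lifted out of the case (contact force between the fingers and blade above 2 N and height (world z) of blade above 0.055 m), for 0.1 s.
At the end, for the whole second after the job is handed in: Lid over 1.8 rad. Blade gripped (over 2 N) and still, tip at least 15 mm past the brass plate's front edge, within 30 mm of mid-line, in line within 0.2 rad, level within 0.15 rad, 2.5 to 9 N on the brass plate, over 1.5 N on the steel plate, clear of the case (value of joint lid above 1.8 rad and contact force between the fingers and blade above 2 N and contact force between blade and pressure_plate between 2.5 and 9 N and contact force between blade and jaw_plate above 1.5 N and y of blade_tip in the frame of mouth above 0.015 m and x of blade_tip in the frame of mouth between -0.03 and 0.03 m and angle between the y axis of blade and the y axis of clamp, either way round below 0.2 rad and angle between the z axis of blade and the z axis of clamp, either way round below 0.15 rad and linear speed of blade below 0.01 m/s and contact force between blade and case below 0.1 N); the arm keeps its last pose, push and grip.
It fails at once if the blade is forced: over 20 N between it and the brass plate (contact force between blade and pressure_plate above 20 N).
It fails at once if something else on the bench is shoved more than 30 mm (distance of any of swing_weight, ball_stand, driver_head, iron_head, solvent, screwdriver, pencil_cup, tape_measure from where it was at the start of the episode above 0.03 m).
It also fails if it takes over 66 s, if anything falls off the work surface, if the arm or the gripper's body presses on something with over 40 N, if the wrist force passes 120 N, or if a joint passes its speed limit or range.

## Robot

A 6-joint arm with a two-finger parallel gripper is mounted at the origin on the work surface. World frame = base frame: x ahead of the robot, y to its left, z up, the work surface at z = 0. Lengths are in mm, angles in rad, forces in N, time in s.
With the tool pointing down it reaches from about 400 to 925 mm from the base axis. Payload 12.5 kg.
Tool frame: the origin (TCP) lies between the finger pads; the fingertips stand 11 mm ahead of it and the grasp point (between the pads) lies 8 mm behind it (env.tip_extent is the distance from the TCP to the fingertips, in mm); x points along the fingers, z is the direction in which the jaws open and shut, and the axes are right-handed (so a half turn about x gives the same grasp; the last joint's range is limited). The gripper opens to 95 mm and grips with 3 to 60 N. Pads are 20 mm wide; open, the fingers measure 119 mm over their backs; the gripper's body (75 mm by 180 mm) begins 59 mm behind the grasp point.
Start: joints at [-0.106, 0.491, 1.559, -0, 1.092, -0.106], TCP at [625.016, 0.021, 225.661] pointing down, gripper open.
Joint ranges: [-3.1, 3.1], [-0.84, 2.19], [0.05, 2.79], [-1.13, 4.28], [0.06, 2.93], [-2.69, 2.69]. Speed limits (rad/s): [2.22, 2.22, 2.79, 3.14, 3.14, 3.14].

## Interface

Orientations are given as [roll, pitch, yaw] about the fixed x, y, z axes, in that order (R = Rz(yaw) Ry(pitch) Rx(roll)).
In Python, from cell import status, imaging, env gives the robot as it stands. The module is installed in compiled form; this text tells all that it offers.
- The arm moves only by the tool apply_moves, never from a script. Its argument "increments" is a list of rows, each a list of 5 numbers: the closure, from 0 (fully open) to 1 (shut), then the shift along the tool's x, y, z in mm, then the turn about the tool's x in degrees. A call has 1 to 10 rows; each row shifts and turns the commanded pose from where the row before left it, along the tool's axes as they then stand; what a row does not reach is not made up. A row lasts 1/10 s, in which the tool goes at most 50 mm and 8.59 degrees, less where a joint would pass 70% of its speed; a pose out of reach is approached as far as the arm can. A call with a gripper value outside its range is refused whole. The fingers move at their own pace and stop on an object; the grip force is fixed at half the most. Time passes only in rows, so rows that do not move let the fingers close. It gives the time, the measured TCP pose, the force and the opening at its end, in the units of the state.
- status.state(): the state, without advancing time (a new reading comes with each control period).
- imaging.read_camera(name): name is "scene" or "side" or "wrist"; returns a dict with "pixels" (400x640x3 uint8, red, green, blue), "fovy" (degrees; the focal length in pixels is half the picture's height over the tangent of half this angle, whatever the lens; pixels are square), "cx", "cy" (the principal point, pixels), "R" (3x3) and "t" (3): a world point X has camera coordinates R X + t. Camera axes: x right, y down, z forward; pixel columns grow to the right and rows downward; lengths in mm; the calibration is good to about 2 mm. A picture is of the moment at which its call begins. There is no depth.
- env.job_done(): hands the job in, once; it reports no verdict.
The state is a dict: "t": time; "joints": joint angles; "qvel": joint speeds; "tau": joint torques, N m; "eef_pos": TCP position; "tcp_rot": TCP orientation; "ft_force": force on the tool from outside, world axes, zero at the start; "moment": the same for the moment, N m; "opening": opening from 0.0 (shut) to 1.0 (fully open).
Only numpy, scipy, OpenCV 4.12 (cv2) and the standard library are available. Lean on these libraries where they do the work, as an engineer would, in place of code of your own. Each camera call takes 0.05 s, during which the arm holds its last target. There are 200 camera calls.

## Working session

There is one attempt and no reset: what is moved stays moved. The work goes in short steps, Python scripts to look and compute and a tool call to move; the robot and the scene stay as the last step left them, time stands still between calls to the robot, and variables do not carry over. Pictures are saved under pics/ and viewed, about 8 in all and at most 12, crops included, and the job is handed in when it is done.

Besides the shell and the picture viewer there is one more tool, called after ">>>" in YAML: its name, and indented under it one key for each argument. apply_moves: Moves the arm, as the interface text tells. Its arguments: {"type":"object","properties":{"increments":{"type":"array"}},"required":["increments"]}

```bash
mkdir -p pics
cat > h.py <<'E'
from cell import status, imaging, env
import numpy as np, cv2, pickle
from scipy.spatial.transform import Rotation as Ro
def snap(n,f):
    c=imaging.read_camera(n); cv2.imwrite(f'pics/{f}.png',c['pixels'][:,:,::-1]); pickle.dump(c,open(f'pics/{f}.pkl','wb')); return c
def load(f): return pickle.load(open(f'pics/{f}.pkl','rb'))
def F(c): return 200/np.tan(np.radians(c['fovy'])/2)
def proj(c,X):
    p=np.array(X,float).reshape(-1,3)@np.array(c['R']).T+np.array(c['t']); return p[:,:2]/p[:,2:]*F(c)+[c['cx'],c['cy']]
def ray(c,uv):
    R=np.array(c['R']); d=R.T@np.array([(uv[0]-c['cx'])/F(c),(uv[1]-c['cy'])/F(c),1]); return -R.T@np.array(c['t']),d
def atz(c,uv,z):
    o,d=ray(c,uv); return o+d*(z-o[2])/d[2]
def tri(*cu):
    A=np.zeros((3,3));b=np.zeros(3)
    for c,uv in cu:
        o,d=ray(c,uv); d=d/np.linalg.norm(d); P=np.eye(3)-np.outer(d,d); A+=P;b+=P@o
    X=np.linalg.solve(A,b); return X,[np.round(proj(c,X)[0]-uv,1) for c,uv in cu]
E
python3 - <<'E'
from h import *
np.set_printoptions(precision=2,suppress=True)
for n in('scene','side','wrist'):
    c=snap(n,n+'0'); print(n,c['fovy'],c['cx'],c['cy'],-np.array(c['R']).T@c['t'])
a=[cv2.imread(f'pics/{n}0.png') for n in('scene','side')]
cv2.imwrite('pics/a.png',cv2.resize(np.vstack(a),None,fx=.75,fy=.75,interpolation=cv2.INTER_AREA))
print(status.state())
E
```

```text
scene 44.365274803513664 312.25487877331915 208.75704578583853 [1333.76  177.91 1241.12]
side 47.75884819161789 317.71389004147335 198.8124217952915 [ 384.22 -810.29  862.1 ]
wrist 65.22579516488535 318.25467146362445 199.3356972887498 [626.98  79.3  383.84]
{'t': 0.15, 'joints': array([-0.11,  0.49,  1.56, -0.  ,  1.09, -0.11]), 'qvel': array([-0., -0., -0., -0.,  0., -0.]), 'tau': array([  0.  , -61.29, -25.83,   0.07,   0.05,  -0.  ]), 'eef_pos': array([624.84,   0.06, 225.2 ]), 'tcp_rot': array([3.07, 1.57, 3.07]), 'ft_force': array([0.49, 0.67, 0.55]), 'moment': array([ 0.04,  0.04, -0.  ]), 'opening': 1.000060124489044}
```

View pics/scene0.png

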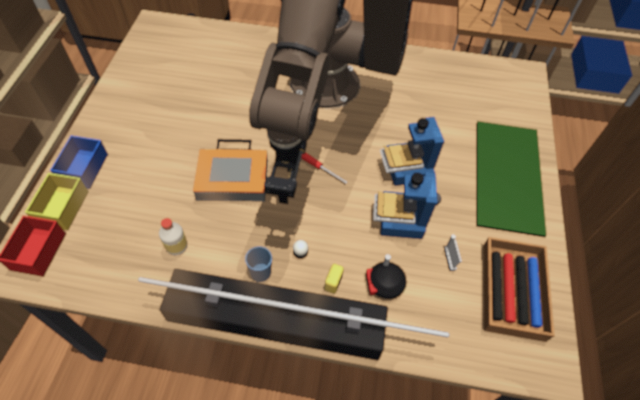

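View pics/side0.png

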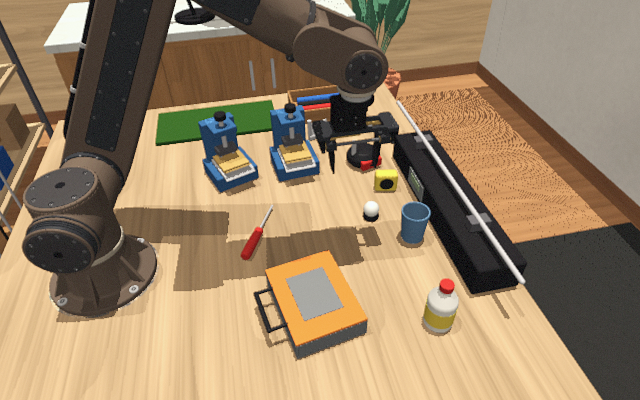

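Scene picture: case at (232,175) with its handle on the robot side at (235,143). There are two clamps, at (412,155) and (405,207). The second is farther from the base at the top (335,85), so it is the one meant. It is the right-hand clamp in the side picture (293,150). I'll confirm with enlarged crops.

Run:
```python
from h import *
s=cv2.imread('pics/scene0.png');d=cv2.imread('pics/side0.png')
def crop(im,x,y,w,h,k):
    o=cv2.resize(im[y:y+h,x:x+w],None,fx=k,fy=k,interpolation=cv2.INTER_CUBIC)
    for i in range(0,w,10): cv2.line(o,(i*k,0),(i*k,4+6*(((x+i)%50)==0)),(255,255,255),1)
    for i in range(0,h,10): cv2.line(o,(0,i*k),(4+6*(((y+i)%50)==0),i*k),(255,255,255),1)
    for i in range(0,w,20): cv2.putText(o,str(x+i),(i*k,18),0,.35,(0,0,255),1)
    for i in range(0,h,20): cv2.putText(o,str(y+i),(8,i*k+4),0,.35,(0,0,255),1)
    return o
A=np.hstack([crop(s,180,130,100,75,4),crop(s,360,110,100,75,4)])
A2=np.hstack([crop(s,360,165,100,75,4),crop(d,250,240,130,120,3)[:300,:400] if 0 else crop(s,180,190,100,75,4)])
cv2.imwrite('pics/c1.png',np.hstack([crop(s,180,130,100,75,4),crop(s,360,165,100,75,4)]))
B=np.hstack([crop(d,250,245,130,110,3),crop(d,195,85,130,110,3)])
C=cv2.imread('pics/c1.png')[:,:780]
cv2.imwrite('pics/c1.png',np.vstack([C,B[:,:780]])[:600])
```

```text
(no output)
```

View pics/c1.png

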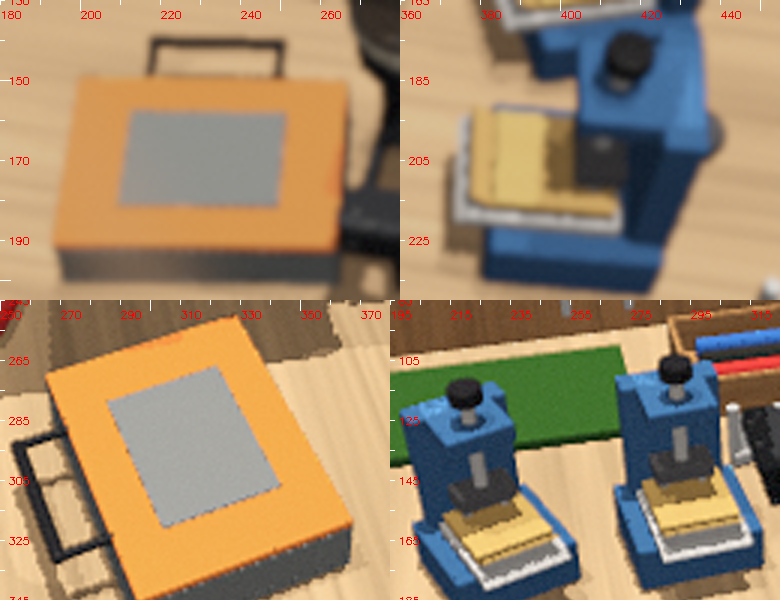

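```bash
cat > m1.py <<'E'
from h import *
from scipy.optimize import least_squares as LS
np.set_printoptions(precision=1,suppress=True)
s=load('scene0');d=load('side0')
T=lambda a,b:tri((s,a),(d,b))
for n,a,b in [('lid NW(front,-y)',(199.5,148.8),(266,270)),('front,+y',(266.8,150.5),(329.3,250.7)),('back,+y',(265,192),(367.3,318.3))]: print(n,*T(a,b))
print('lid alt A',*T((199.5,148.8),(295,345)),'\nfr+y',*T((266.8,150.5),(266,270)),'\nback+y',*T((265,192),(329.3,250.7)),'\nback-y',*T((193.5,192),(367.3,318.3)))
print('hand -y',*T((218,140),(270,331)),'\nhand+y',*T((250.8,140.5),(255,291.7)))
print('knob',*T((417.5,178),(290,107.7)))
print('steel front far',*T((373.8,219.5),(315.7,166.7)), 'side only', atz(d,(285,171.7),60),atz(d,(315.7,166.7),60),atz(s,(373.8,219.5),60))
print('brass back top?',atz(s,(415,218),73))
E
python3 m1.py
```

```text
lid NW(front,-y) [ 436.7 -263.5  157.4] [array([ 13.4, -16.8]), array([28.3, 15.5])]
front,+y [ 499.9 -123.8  131.4] [array([-11.7,  11.1]), array([-16.9, -12.3])]
back,+y [ 552.  -164.5  -44.6] [array([-22. ,  15.8]), array([-28.4, -21.5])]
lid alt A [ 422.3 -327.3   51.1] [array([ 0.3, -0.3]), array([0.5, 0.3])] 
fr+y [ 388.2 -121.    49.3] [array([-0.,  0.]), array([-0., -0.])] 
back+y [543.5 -91.6  46.8] [array([-0.5,  0.5]), array([-0.8, -0.5])] 
back-y [ 580.7 -296.6   46.9] [array([ 0.3, -0.2]), array([0.4, 0.2])]
hand -y [ 376.6 -282.4   49.2] [array([-0.1,  0.1]), array([-0.1, -0.1])] 
hand+y [ 357.9 -179.2   50.6] [array([ 0.3, -0.3]), array([0.5, 0.3])]
knob [526.5 327.5 204.4] [array([-0.2,  0.2]), array([-0.2, -0.2])]
steel front far [578.8 236.3  50.9] [array([-0.2,  0.3]), array([-0.3, -0.2])] side only [486.1 220.9  60. ] [577.2 223.4  60. ] [583.5 236.3  60. ]
brass back top? [564.8 349.1  73. ]
```

```bash
cat >> h.py <<'E'
def toolmove(target, axis=None):
    """shift in tool axes (mm) to TCP target, and turn (deg) about tool x to bring tool z to +-axis (applied after shift)"""
    st=status.state(); R=Ro.from_euler('xyz',st['tcp_rot']).as_matrix()
    out=R.T@(np.array(target)-st['eef_pos']); turn=0
    if axis is not None:
        a=R.T@np.array([np.cos(axis),np.sin(axis),0]); turn=np.degrees(np.arctan2(-a[1],a[2])); turn=(turn+90)%180-90
    return out,turn,R,st
E
python3 - <<'E'
from h import *
np.set_printoptions(precision=2,suppress=True)
o,t,R,st=toolmove([367.2,-230.8,120],0.18); print(o,t,'\n',R, st['joints'])
E
```

```text
[ 105.4  -230.85 -257.56] -10.310345419771224 
 [[-0. -0.  1.]
 [ 0.  1.  0.]
 [-1.  0. -0.]] [-0.11  0.49  1.56 -0.    1.09 -0.11]
```

>>> apply_moves:
  increments:
    - [0.7,0,-33,-37,0]
    - [0.7,0,-33,-37,0]
    - [0.7,0,-33,-37,0]
    - [0.7,0,-33,-37,0]
    - [0.7,0,-33,-37,0]
    - [0.7,0,-33,-37,0]
    - [0.7,0,-33,-36,0]
    - [0.7,35,0,0,-5.15]
    - [0.7,35,0,0,-5.15]
    - [0.7,35,0,0,0]

```text
t: 1.15
eef_pos: [366.7, -231.5, 119.8]
tcp_rot: [-0.846, 1.569, -0.664]
ft_force: [1.1, -0.7, 0.6]
opening: 0.307
```

Run:
```python
from h import *
np.set_printoptions(precision=2,suppress=True)
o,t,R,st=toolmove([367.2,-230.8,42],0.18); print(o,t,'\n',R, st['eef_pos'],st['joints'],st['opening'],st['t'])
c=snap('wrist','w1'); d=snap('side','d1')
print(proj(c,[367.2,-230.8,50]),proj(c,[[562.4,-194.9,45]]))
cv2.imwrite('pics/v1.png',np.hstack([cv2.resize(cv2.imread('pics/w1.png'),None,fx=.62,fy=.62,interpolation=cv2.INTER_AREA), cv2.imread('pics/d1.png')[150:398,200:600]]))
```

```text
[77.84  0.67  0.56] 0.08188298383366543 
 [[ 0.   -0.18  0.98]
 [-0.    0.98  0.18]
 [-1.   -0.    0.  ]] [ 366.68 -231.49  119.84] [-0.72  0.39  2.13  0.    0.62 -0.9 ] 0.3065285083930534 1.15
[[316.64 213.46]] [[568.7 211.4]]
```

View pics/v1.png

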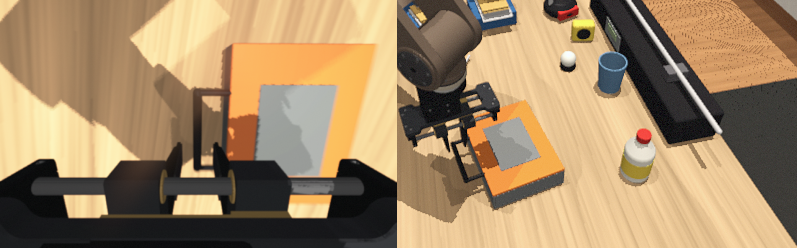

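The wrist view shows the handle bar upright at about (318,208), where it was predicted (317,213), and between the fingers. I'll lower and grip.

>>> apply_moves:
  increments:
    - [0.7,30,0,0,0]
    - [0.7,30,0.5,0.5,0]
    - [0.7,18,0,0,0]
    - [1,0,0,0,0]
    - [1,0,0,0,0]
    - [1,0,0,0,0]
    - [1,0,0,0,0]

```text
t: 1.95
eef_pos: [366.5, -230.8, 44.0]
tcp_rot: [-2.918, 1.57, -2.737]
ft_force: [-13.6, -9.3, -0.6]
opening: 0.105
```

Run:
```python
from h import *
np.set_printoptions(precision=1,suppress=True)
st=status.state();print(st['eef_pos'],st['opening']*95,st['ft_force'])
r=198;th0=np.arctan2(5,198)
th=np.linspace(0,1.82,20); x=-r*np.cos(th+th0); z=r*np.sin(th+th0)
print(np.c_[-np.diff(z),np.diff(x)])
```

```text
[ 366.5 -230.8   44. ] 9.942030994234063 [-13.6  -9.3  -0.6]
[[-18.9   1.4]
 [-18.7   3.2]
 [-18.3   5. ]
 [-17.7   6.7]
 [-17.    8.4]
 [-16.1   9.9]
 [-15.1  11.4]
 [-14.   12.8]
 [-12.7  14.1]
 [-11.3  15.3]
 [ -9.7  16.3]
 [ -8.1  17.1]
 [ -6.5  17.8]
 [ -4.7  18.4]
 [ -3.   18.7]
 [ -1.2  18.9]
 [  0.7  18.9]
 [  2.5  18.8]
 [  4.3  18.5]]
```

>>> apply_moves:
  increments:
    - [1,-19,0,0.5,0]
    - [1,-18.7,0,3.2,0]
    - [1,-18.3,0,5,0]
    - [1,-17.7,0,6.7,0]
    - [1,-17,0,8.4,0]
    - [1,-16,0,10,0]

```text
t: 2.55
eef_pos: [399.0, -225.0, 152.1]
tcp_rot: [-2.554, 1.568, -2.373]
ft_force: [-15.8, -11.0, 8.6]
opening: 0.105
```

>>> apply_moves:
  increments:
    - [1,-15,0,11.4,0]
    - [1,-14,0,12.8,0]
    - [1,-12.7,0,14,0]
    - [1,-11.3,0,15.3,0]
    - [1,-9.7,0,16.3,0]
    - [1,-8.1,0,17.1,0]
    - [1,-6.5,0,17.8,0]
    - [1,-4.7,0,18.4,0]
    - [1,-3,0,18.7,0]

```text
t: 3.45
eef_pos: [540.7, -199.4, 237.5]
tcp_rot: [-0.923, 1.567, -0.743]
ft_force: [0.1, -5.6, 0.7]
opening: 0.104
```

>>> apply_moves:
  increments:
    - [1,-0.5,0,18.9,0]
    - [1,1,0,18.9,0]
    - [1,2.6,0,18.8,0]
    - [1,4.4,0,18.5,0]
    - [1,0,0,0,0]

```text
t: 3.95
eef_pos: [616.1, -185.7, 229.2]
tcp_rot: [-0.628, 1.566, -0.447]
ft_force: [1.1, -2.5, 5.0]
opening: 0.107
```

>>> apply_moves:
  increments:
    - [0.7,0,0,0,0]
    - [0.7,0,0,0,0]
    - [0.6,0,0,3,0]
    - [0.6,-15,0,3,0]
    - [0.6,-30,0,0,0]
    - [0.6,-30,0,0,0]
    - [0.6,0,0,0,0]

```text
t: 4.65
eef_pos: [620.8, -184.7, 306.3]
tcp_rot: [-0.551, 1.565, -0.372]
ft_force: [-0.3, 0.4, -0.2]
opening: 0.397
```

Run:
```python
from h import *
np.set_printoptions(precision=1,suppress=True)
st=status.state();print(st['eef_pos'],st['opening']*95,st['ft_force'])
s=snap('scene','s2'); d=snap('side','d2')
a=cv2.resize(cv2.imread('pics/s2.png')[110:230,160:300],None,fx=2.8,fy=2.8,interpolation=cv2.INTER_CUBIC)
b=cv2.resize(cv2.imread('pics/d2.png')[220:370,230:400],None,fx=2.24,fy=2.24,interpolation=cv2.INTER_CUBIC)
cv2.imwrite('pics/v2.png',np.hstack([a,b[:a.shape[0]]]))
```

```text
[ 620.8 -184.7  306.3] 37.72868795018677 [-0.3  0.4 -0.2]
```

View pics/v2.png

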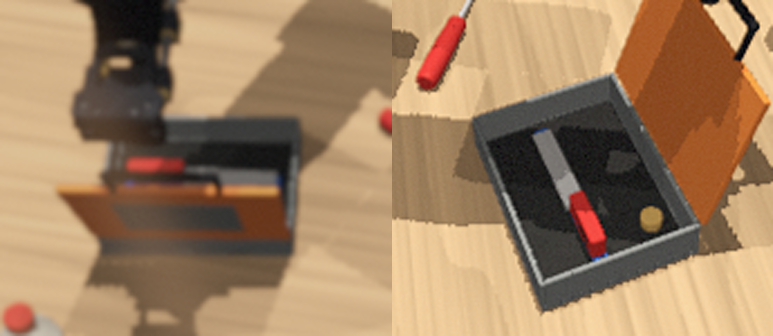

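Run:
```python
from h import *
np.set_printoptions(precision=1,suppress=True)
d=load('d2')
h=atz(d,(316.2,316.4),41); tip=atz(d,(296.5,279),15)
C=np.array([483.7,-209.2]); u=np.array([np.cos(.18),np.sin(.18)]);v=np.array([-u[1],u[0]])
for p in(h,tip): print(p,'local',(p[:2]-C)@u,(p[:2]-C)@v)
e=C+u*-12+v*-40
print('expected handle at local(-12,-40)',e, proj(d,[*e,41]))
print(toolmove([h[0]-2,h[1]-0,180],.18)[:2])
```

```text
[ 477.2 -263.9   41. ] local -16.1873310295231 -52.657180341361425
[ 455.6 -135.3   15. ] local -14.380108118773949 77.68485680507382
expected handle at local(-12,-40) [ 479.1 -250.7] [[315.8 311.1]]
(array([ 122.2,  -52.4, -156.5]), np.float64(-0.01938799753295939))
```

>>> apply_moves:
  increments:
    - [0.6,0,-13,-39,0]
    - [0.6,0,-13,-39,0]
    - [0.6,0,-13,-39,0]
    - [0.6,0,-13,-39,0]
    - [0.6,40,0,0,0]
    - [0.6,40,0,0,0]
    - [0.6,40,0,0,0]
    - [0.6,0,0,0,0]

```text
t: 5.55
eef_pos: [473.4, -262.1, 177.0]
tcp_rot: [2.329, 1.561, 2.509]
ft_force: [0.5, 0.1, 0.2]
opening: 0.397
```

Run:
```python
from h import *
np.set_printoptions(precision=1,suppress=True)
c=snap('wrist','w3'); st=status.state();print(st['eef_pos'])
print(proj(c,[[477.2,-263.9,41],[455.6,-135.3,15]]))
```

```text
[ 474.7 -262.9  179.9]
[[320.8 195.5]
 [323.   55. ]]
```

View pics/w3.png

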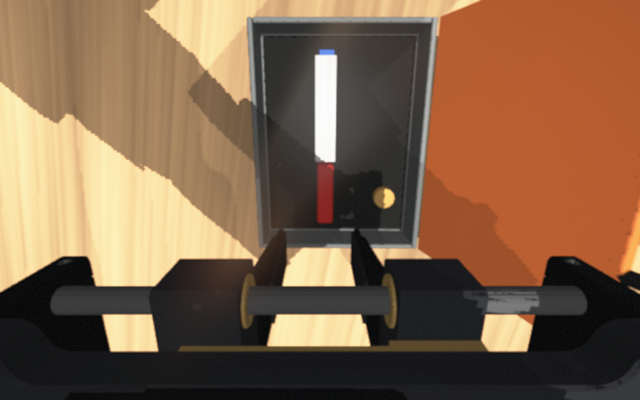

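Run:
```python
from h import *
np.set_printoptions(precision=2,suppress=True)
c=load('w3')
h=atz(c,(325.3,192.5),41);t=atz(c,(325.5,54.5),15);print(h,t,np.arctan2(-(t-h)[0],(t-h)[1]),np.linalg.norm((t-h)[:2]))
print(toolmove([h[0],h[1],22],.18))
```

```text
[ 480.94 -260.14   41.  ] [ 457.85 -134.42   15.  ] 0.1816544148646059 127.82163231716488
(array([157.91,   0.92,   7.24]), np.float64(-0.026496318635267357), array([[-0.  , -0.18,  0.98],
       [ 0.  ,  0.98,  0.18],
       [-1.  ,  0.  , -0.  ]]), {'t': 5.6, 'joints': array([-0.63,  0.43,  1.81,  0.  ,  0.91, -0.81]), 'qvel': array([ 0.  , -0.05, -0.06, -0.  ,  0.03, -0.  ]), 'tau': array([ -0.2 , -49.73, -19.37,   0.02,  -0.47,  -0.  ]), 'eef_pos': array([ 474.71, -262.88,  179.93]), 'tcp_rot': array([2.32, 1.57, 2.5 ]), 'ft_force': array([ 0.39, -0.23, -0.52]), 'moment': array([-0.02, -0.02, -0.  ]), 'opening': 0.400764664201687})
```

>>> apply_moves:
  increments:
    - [0.65,40,0,3.5,0]
    - [0.65,40,1,3.5,0]
    - [0.65,40,0,0,0]
    - [0.65,25,0,0,0]
    - [0.65,13,0,0,0]
    - [0.65,0,0,0,0]

```text
t: 6.2
eef_pos: [482.8, -261.4, 23.8]
tcp_rot: [2.272, 1.57, 2.452]
ft_force: [0.2, -0.5, 0.1]
opening: 0.348
```

>>> apply_moves:
  increments:
    - [1,0,0,0,0]
    - [1,0,0,0,0]
    - [1,0,0,0,0]
    - [1,0,0,0,0]

```text
t: 6.6
eef_pos: [483.0, -261.7, 25.3]
tcp_rot: [-0.794, 1.569, -0.614]
ft_force: [-1.1, 0.1, 8.2]
opening: 0.165
```

>>> apply_moves:
  increments:
    - [1,-20,0,0,0]
    - [1,-30,0,0,0]
    - [1,-35,0,0,0]
    - [1,-35,0,0,0]
    - [1,0,0,0,0]

```text
t: 7.1
eef_pos: [484.0, -262.2, 148.6]
tcp_rot: [-0.783, 1.563, -0.604]
ft_force: [0.3, -0.4, -1.2]
opening: 0.167
```

Run:
```python
from h import *
np.set_printoptions(precision=2,suppress=True)
print(toolmove([542,85,145],.06)[:2],toolmove([542,85,145],.06)[3])
```

```text
(array([  2.39, 331.27, 119.19]), np.float64(6.8648499508747705)) {'t': 7.1, 'joints': array([-0.62,  0.48,  1.83,  0.  ,  0.82, -0.8 ]), 'qvel': array([-0.  ,  0.06,  0.06,  0.  , -0.08,  0.  ]), 'tau': array([  0.02, -56.94, -21.27,   0.03,   1.1 ,  -0.  ]), 'eef_pos': array([ 483.96, -262.24,  148.55]), 'tcp_rot': array([-0.78,  1.56, -0.6 ]), 'ft_force': array([ 0.31, -0.44, -1.21]), 'moment': array([ 0.01, -0.1 , -0.03]), 'opening': 0.1667392860589994}
```

>>> apply_moves:
  increments:
    - [1,0,33,12,0]
    - [1,0,33,12,0]
    - [1,0,33,12,0]
    - [1,0,33,12,0]
    - [1,0,33,12,0]
    - [1,0,33,12,0]
    - [1,0,33,12,0]
    - [1,0,33,12,0]
    - [1,0,33,12,0]
    - [1,0,33,12,0]

```text
t: 8.1
eef_pos: [541.4, 86.3, 143.6]
tcp_rot: [2.965, 1.571, -3.139]
ft_force: [0.6, -0.2, -1.2]
opening: 0.165
```

>>> apply_moves:
  increments:
    - [1,2,0,0,6.9]
    - [1,0,0,0,0]
    - [1,0,0,0,0]

```text
t: 8.4
eef_pos: [541.3, 84.6, 141.6]
tcp_rot: [-2.986, 1.57, -2.924]
ft_force: [0.4, 0.3, -0.7]
opening: 0.168
```

Run:
```python
from h import *
np.set_printoptions(precision=2,suppress=True)
s=snap('scene','s4');d=snap('side','d4'); c=snap('wrist','w4'); st=status.state(); print(st['eef_pos'],st['ft_force'],st['opening'],st['t'],Ro.from_euler('xyz',st['tcp_rot']).as_matrix())
up=lambda im,k:cv2.resize(im,None,fx=k,fy=k,interpolation=cv2.INTER_CUBIC)
w=cv2.imread('pics/w4.png')[0:200,170:470]; 
A=up(w,2.6)[:,:780]
B=np.hstack([up(cv2.imread('pics/d4.png')[95:200,235:365],3),up(cv2.imread('pics/s4.png')[160:265,340:470],3)])
cv2.imwrite('pics/v4.png',w if 0 else B); cv2.imwrite('pics/v4w.png',A)
```

```text
[541.54  84.15 141.88] [ 0.02 -0.48 -0.71] 0.16499335000611137 8.55 [[ 0.   -0.06  1.  ]
 [-0.    1.    0.06]
 [-1.   -0.    0.  ]]
```

View pics/v4w.png

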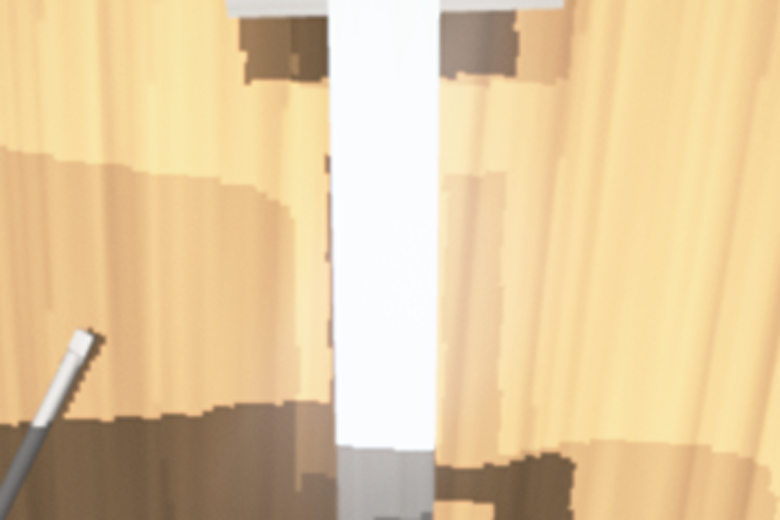

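View pics/v4.png

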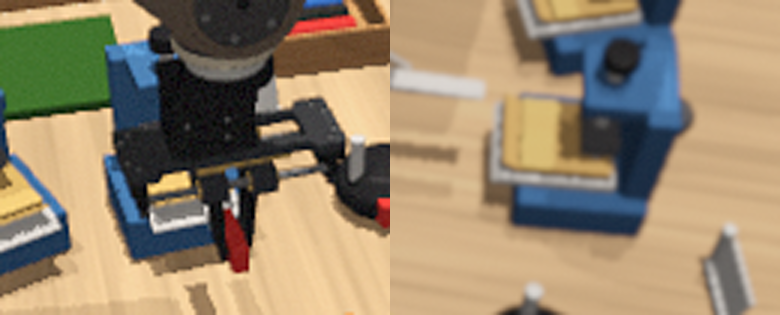

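Run:
```python
from h import *
np.set_printoptions(precision=2,suppress=True)
c=load('w4');s=load('s4');d=load('d4')
print(np.array(c['R']),F(c))
print('tip pred',proj(s,[[533.7,214,130],[533.7,214,120],[533.7,214,140],[533.7,214,150]]),'seen 371.9,189.5')
# blade width by image
g=c['pixels']
for r in (3,20,60,100,140,165):
    a=g[r].astype(int); m=np.where((a.min(1)>235))[0]; m=m[(m>280)&(m<360)]; print(r,m.min(),m.max(), end=' | ')
print()
for uv in((257.7,5.4),(387.3,3.1)): print(atz(c,uv,60),atz(c,uv,50),atz(c,uv,55))
cv2.imwrite('pics/tip.png',cv2.resize(cv2.imread('pics/s4.png')[165:215,330:400],None,fx=8,fy=8,interpolation=cv2.INTER_CUBIC))
```

```text
[[ 1.    0.06 -0.  ]
 [ 0.06 -0.96  0.28]
 [ 0.02 -0.28 -0.96]] 312.57624011561217
tip pred [[370.88 189.92]
 [370.46 191.98]
 [371.3  187.83]
 [371.73 185.72]] seen 371.9,189.5
3 296 338 | 20 297 337 | 60 298 337 | 100 298 337 | 140 299 337 | 165 300 336 | 
[493.38 227.35  60.  ] [491.5  230.01  50.  ] [492.44 228.68  55.  ]
[580.99 234.08  60.  ] [582.74 237.02  50.  ] [581.86 235.55  55.  ]
```

>>> apply_moves:
  increments:
    - [1,20,0,4,-1.4]
    - [1,25,-1,5,0]
    - [1,15,-2,0,0]
    - [1,6,0,0,0]
    - [1,0,0,0,0]
    - [1,0,0,0,0]

```text
t: 9.15
eef_pos: [551.1, 82.3, 76.5]
tcp_rot: [-0.064, 1.57, 0.02]
ft_force: [0.0, -0.0, -0.1]
opening: 0.165
```

Run:
```python
from h import *
np.set_printoptions(precision=2,suppress=True)
s=snap('scene','s5'); c=snap('wrist','w5'); st=status.state(); print(st['eef_pos'],st['ft_force'],st['moment'],st['opening'],st['t'],Ro.from_euler('xyz',st['tcp_rot']).as_matrix())
up=lambda im,k:cv2.resize(im,None,fx=k,fy=k,interpolation=cv2.INTER_CUBIC)
A=np.vstack([up(cv2.imread('pics/w5.png')[0:100,200:440],3),up(cv2.imread('pics/s5.png')[175:230,350:440],8)[:300,:720][:300]])
cv2.imwrite('pics/v5.png',A[:600])
```

```text
[551.17  82.48  76.73] [ 1.24 -0.45 -0.74] [ 0.01 -0.01  0.02] 0.16787249741671167 9.25 [[ 0.   -0.08  1.  ]
 [ 0.    1.    0.08]
 [-1.   -0.    0.  ]]
```

View pics/v5.png

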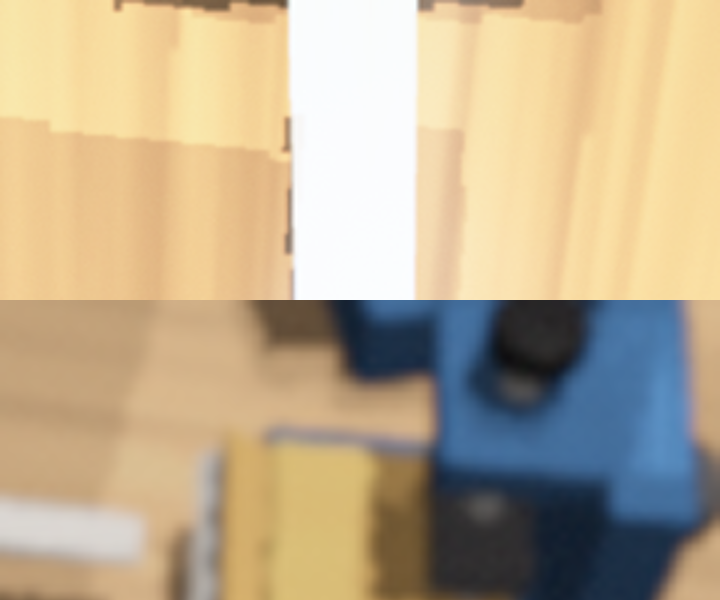

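Run:
```python
from h import *
np.set_printoptions(precision=1,suppress=True)
s=load('s5')
print('tip',atz(s,(368.4,204.1),66),'pred',551.2-.083*131.5,82.5+131)
print('steel front corner -x',atz(s,(375,194.2),60),atz(s,(375,194.2),53))
print('lip front -x',atz(s,(378.2,192.2),77),'brass fold -x',atz(s,(383.5,191.8),73), 'fold +x',atz(s,(384,212),73))
for y in(35,0,-35): print(y)
o=np.array([537.,232.])
for yaw in(.075,.1):
  u=np.array([np.cos(yaw),np.sin(yaw)]);v=np.array([-u[1],u[0]])
  m=o+25*v
  P=[[*(m+a*u+b*v),z] for a,b,z in((-45,-25,55),(45,-25,55),(-40,-18,82),(40,-18,82),(-40,0,73),(40,0,73))]
  print(yaw,m,proj(s,P).tolist())
```

```text
tip [538.5 214.9  66. ] pred 540.2855000000001 213.5
steel front corner -x [496.2 229.9  60. ] [491.3 230.2  53. ]
lip front -x [499.5 237.5  77. ] brass fold -x [492.3 252.7  73. ] fold +x [561.5 261.3  73. ]
35
0
-35
0.075 [535.1 256.9] [[374.50442443032165, 193.96590143204244], [373.31352102397, 219.87702016779272], [378.00424446732717, 190.31502005189915], [377.04012020502034, 213.57249441850874], [383.8075297521337, 192.68810499092342], [383.0297855099689, 215.90597552966668]]
0.1 [534.5 256.9] [[374.1219435163364, 193.93297646505755], [373.70932793274403, 219.91188397785555], [377.6593127587878, 190.23593470924968], [377.39861635605575, 213.5512218295322], [383.4660573552797, 192.482411827818], [383.38872800678314, 215.74987287405662]]
```

>>> apply_moves:
  increments:
    - [1,0,10,0,0]
    - [1,0,10,0,0]
    - [1,0,10,0,0]
    - [1,0.8,0,0,0]
    - [1,0.7,0,0,0]
    - [1,0,0,0,0]
    - [1,0,0,0,0]

```text
t: 9.95
eef_pos: [548.3, 112.2, 74.3]
tcp_rot: [-2.758, 1.571, -2.675]
ft_force: [0.1, -0.3, -1.1]
opening: 0.167
```

>>> apply_moves:
  increments:
    - [1,0.5,0,0,0]
    - [1,0,0,0,0]
    - [1,0,0,0,0]

```text
t: 10.25
eef_pos: [548.3, 112.3, 73.8]
tcp_rot: [-0.368, 1.571, -0.284]
ft_force: [0.6, -0.2, -1.3]
opening: 0.168
```

>>> apply_moves:
  increments:
    - [1,0.5,0,0,0]
    - [1,0,0,0,0]
    - [1,0,0,0,0]

```text
t: 10.55
eef_pos: [548.3, 112.4, 73.3]
tcp_rot: [-2.314, 1.571, -2.23]
ft_force: [0.8, -0.0, -1.2]
opening: 0.169
```

>>> apply_moves:
  increments:
    - [1,0.5,0,0,0]
    - [1,0,0,0,0]
    - [1,0,0,0,0]

```text
t: 10.85
eef_pos: [548.3, 112.4, 72.8]
tcp_rot: [-0.403, 1.571, -0.319]
ft_force: [-0.4, -0.8, -1.8]
opening: 0.165
```

>>> apply_moves:
  increments:
    - [1,0.5,0,0,0]
    - [1,0,0,0,0]
    - [1,0,0,0,0]

```text
t: 11.15
eef_pos: [548.3, 112.4, 72.3]
tcp_rot: [-0.111, 1.571, -0.027]
ft_force: [-0.6, 0.5, -2.0]
opening: 0.162
```

>>> apply_moves:
  increments:
    - [1,0.5,0,0,0]
    - [1,0,0,0,0]
    - [1,0,0,0,0]

```text
t: 11.45
eef_pos: [548.3, 112.4, 71.8]
tcp_rot: [-0.133, 1.571, -0.049]
ft_force: [0.4, -0.3, -1.6]
opening: 0.165
```

>>> apply_moves:
  increments:
    - [1,0.5,0,0,0]
    - [1,0,0,0,0]
    - [1,0,0,0,0]

```text
t: 11.75
eef_pos: [548.3, 112.4, 71.4]
tcp_rot: [-0.156, 1.571, -0.072]
ft_force: [0.5, 0.1, -0.4]
opening: 0.166
```

>>> apply_moves:
  increments:
    - [1,0.5,0,0,0]
    - [1,0,0,0,0]
    - [1,0,0,0,0]

```text
t: 12.05
eef_pos: [548.3, 112.4, 70.9]
tcp_rot: [-0.032, 1.571, 0.051]
ft_force: [-1.0, -0.9, 0.7]
opening: 0.168
```

Run:
```python
from h import *
np.set_printoptions(precision=3,suppress=True)
st=status.state();print(st['eef_pos'],st['ft_force'],st['moment'],st['t'])
```

```text
[548.293 112.357  70.933] [-1.025 -0.874  0.661] [0.2   0.225 0.134] 12.05
```

>>> apply_moves:
  increments:
    - [1,0.5,0,0,0]
    - [1,0,0,0,0]
    - [1,0,0,0,0]

```text
t: 12.35
eef_pos: [548.3, 112.3, 70.3]
tcp_rot: [-1.373, 1.571, -1.289]
ft_force: [-0.8, -1.7, 1.9]
opening: 0.168
```

Run:
```python
from h import *
np.set_printoptions(precision=3,suppress=True)
st=status.state();print(st['eef_pos'],st['ft_force'],st['moment'],st['t'])
```

```text
[548.275 112.318  70.348] [-0.804 -1.736  1.923] [0.069 0.251 0.108] 12.35
```

>>> apply_moves:
  increments:
    - [1,-1,0,0,0]
    - [1,0,1,0,0]
    - [1,0,1.5,0,0]
    - [1,0,1.5,0,0]
    - [1,0,1.5,0,0]
    - [1,0,1.5,0,0]
    - [1,0,0,0,0]

```text
t: 13.05
eef_pos: [547.7, 119.6, 71.3]
tcp_rot: [0.2, 1.571, 0.284]
ft_force: [-0.4, 0.9, -1.3]
opening: 0.168
```

>>> apply_moves:
  increments:
    - [1,0,1,0,0]
    - [1,0,1,0,0]
    - [1,0,1,0,0]
    - [1,0,0,0,0]

```text
t: 13.45
eef_pos: [547.4, 122.5, 71.3]
tcp_rot: [0.348, 1.571, 0.431]
ft_force: [0.2, 0.1, -0.2]
opening: 0.169
```

>>> apply_moves:
  increments:
    - [1,0,1,0,0]
    - [1,0,1,0,0]
    - [1,0,1,0,0]
    - [1,0,0,0,0]

```text
t: 13.85
eef_pos: [547.2, 125.5, 71.4]
tcp_rot: [0.519, 1.571, 0.603]
ft_force: [-1.1, 0.4, -0.7]
opening: 0.166
```

>>> apply_moves:
  increments:
    - [1,0,1,0,0]
    - [1,0,1,0,0]
    - [1,0,1,0,0]
    - [1,0,0,0,0]

```text
t: 14.25
eef_pos: [547.0, 128.5, 71.4]
tcp_rot: [0.202, 1.571, 0.285]
ft_force: [-0.2, 0.5, -0.0]
opening: 0.165
```

>>> apply_moves:
  increments:
    - [1,0,1.5,0,0]
    - [1,0,1.5,0,0]
    - [1,0,1,0,0]
    - [1,0,1,0,0]
    - [1,0,0,0,0]

```text
t: 14.75
eef_pos: [546.5, 133.5, 71.4]
tcp_rot: [0.419, 1.571, 0.503]
ft_force: [0.4, 0.2, 0.2]
opening: 0.168
```

>>> apply_moves:
  increments:
    - [1,0,1.5,0,0]
    - [1,0,1.5,0,0]
    - [1,0,1,0,0]
    - [1,0,1,0,0]
    - [1,0,0,0,0]

```text
t: 15.25
eef_pos: [546.1, 138.5, 71.4]
tcp_rot: [0.497, 1.571, 0.581]
ft_force: [0.0, 1.0, 0.4]
opening: 0.165
```

>>> apply_moves:
  increments:
    - [1,0,1,0,0]
    - [1,0,1,0,0]
    - [1,0,1,0,0]
    - [1,0,0,0,0]

```text
t: 15.65
eef_pos: [545.8, 141.4, 71.4]
tcp_rot: [0.428, 1.571, 0.512]
ft_force: [-0.1, 0.0, 0.7]
opening: 0.164
```

>>> apply_moves:
  increments:
    - [1,0,1,0,0]
    - [1,0,1,0,0]
    - [1,0,1,0,0]
    - [1,0,0,0,0]

```text
t: 16.05
eef_pos: [545.6, 144.4, 71.4]
tcp_rot: [0.339, 1.571, 0.423]
ft_force: [0.6, 0.2, 1.9]
opening: 0.166
```

>>> apply_moves:
  increments:
    - [1,0,1,0,0]
    - [1,0,1,0,0]
    - [1,0,0,0,0]

```text
t: 16.35
eef_pos: [545.5, 146.4, 71.4]
tcp_rot: [0.13, 1.571, 0.214]
ft_force: [1.1, -1.3, -0.3]
opening: 0.169
```

>>> apply_moves:
  increments:
    - [1,0,1,0,0]
    - [1,0,1,0,0]
    - [1,0,0,0,0]

```text
t: 16.65
eef_pos: [545.3, 148.4, 71.4]
tcp_rot: [0.218, 1.571, 0.301]
ft_force: [-0.1, -0.8, 2.0]
opening: 0.167
```

>>> apply_moves:
  increments:
    - [1,0,1,0,0]
    - [1,0,1,0,0]
    - [1,0,0,0,0]

```text
t: 16.95
eef_pos: [545.1, 150.4, 71.4]
tcp_rot: [0.186, 1.571, 0.27]
ft_force: [0.5, -0.6, 2.2]
opening: 0.166
```

Run:
```python
from h import *
np.set_printoptions(precision=3,suppress=True)
st=status.state();print(st['eef_pos'],st['ft_force'],st['moment'],st['t'])
```

```text
[545.149 150.397  71.39 ] [ 0.486 -0.636  2.188] [ 0.183  0.028 -0.027] 16.95
```

>>> apply_moves:
  increments:
    - [1,-0.4,1,0,0]
    - [1,0,1,0,0]
    - [1,0,0,0,0]

```text
t: 17.25
eef_pos: [544.7, 152.4, 71.6]
tcp_rot: [3.029, 1.57, 3.113]
ft_force: [0.2, 0.6, -0.1]
opening: 0.166
```

>>> apply_moves:
  increments:
    - [1,0,1,0,0]
    - [1,0,1,0,0]
    - [1,0,0,0,0]

```text
t: 17.55
eef_pos: [544.7, 154.4, 71.6]
tcp_rot: [-3.12, 1.571, -3.036]
ft_force: [1.0, 0.5, -1.1]
opening: 0.169
```

>>> apply_moves:
  increments:
    - [1,0,1,0,0]
    - [1,0,1,0,0]
    - [1,0,0,0,0]

```text
t: 17.85
eef_pos: [544.6, 156.3, 71.7]
tcp_rot: [-0.254, 1.571, -0.17]
ft_force: [1.1, -0.0, -1.1]
opening: 0.169
```

>>> apply_moves:
  increments:
    - [1,0,1,0,0]
    - [1,0,1,0,0]
    - [1,0,0,0,0]

```text
t: 18.15
eef_pos: [544.4, 158.3, 71.8]
tcp_rot: [-0.167, 1.571, -0.083]
ft_force: [0.3, 1.0, -2.2]
opening: 0.17
```

Run:
```python
from h import *
np.set_printoptions(precision=3,suppress=True)
st=status.state();print(st['eef_pos'],st['ft_force'],st['moment'],st['t'])
```

```text
[544.419 158.329  71.771] [ 0.327  1.006 -2.178] [ 0.008 -0.005 -0.022] 18.15
```

>>> apply_moves:
  increments:
    - [1,0.2,1,0,0]
    - [1,0,1,0,0]
    - [1,0,0,0,0]

```text
t: 18.45
eef_pos: [544.4, 160.3, 71.6]
tcp_rot: [0.223, 1.57, 0.307]
ft_force: [-0.2, 0.4, -0.9]
opening: 0.167
```

>>> apply_moves:
  increments:
    - [1,0,1,0,0]
    - [1,0,1,0,0]
    - [1,0,0,0,0]

```text
t: 18.75
eef_pos: [544.1, 162.3, 71.6]
tcp_rot: [0.177, 1.571, 0.261]
ft_force: [0.6, 0.5, -0.7]
opening: 0.17
```

>>> apply_moves:
  increments:
    - [1,0,1,0,0]
    - [1,0,1,0,0]
    - [1,0,0,0,0]

```text
t: 19.05
eef_pos: [544.0, 164.2, 71.6]
tcp_rot: [-0.259, 1.571, -0.176]
ft_force: [-0.2, -0.7, 1.9]
opening: 0.169
```

>>> apply_moves:
  increments:
    - [1,0,1,0,0]
    - [1,0,1,0,0]
    - [1,0,0,0,0]

```text
t: 19.35
eef_pos: [543.8, 166.2, 71.6]
tcp_rot: [-0.43, 1.571, -0.347]
ft_force: [0.2, -2.9, 1.6]
opening: 0.167
```

Run:
```python
from h import *
np.set_printoptions(precision=3,suppress=True)
st=status.state();print(st['eef_pos'],st['ft_force'],st['moment'],st['t'])
```

```text
[543.827 166.183  71.604] [ 0.231 -2.903  1.622] [-0.376 -0.076 -0.029] 19.35
```

>>> apply_moves:
  increments:
    - [1,0,1,0,0]
    - [1,0,1,0,0]
    - [1,0,0,0,0]

```text
t: 19.65
eef_pos: [543.6, 168.2, 71.6]
tcp_rot: [-0.137, 1.571, -0.053]
ft_force: [0.7, -4.1, 2.4]
opening: 0.166
```

>>> apply_moves:
  increments:
    - [1,0,1,0,0]
    - [1,0,1,0,0]
    - [1,0,0,0,0]

```text
t: 19.95
eef_pos: [543.5, 170.2, 71.6]
tcp_rot: [-0.103, 1.571, -0.019]
ft_force: [0.9, -4.4, 2.4]
opening: 0.165
```

>>> apply_moves:
  increments:
    - [1,0,1,0,0]
    - [1,0,1,0,0]
    - [1,0,0,0,0]

```text
t: 20.25
eef_pos: [543.3, 172.2, 71.6]
tcp_rot: [-0.398, 1.571, -0.314]
ft_force: [-0.4, -5.3, 3.4]
opening: 0.164
```

Run:
```python
from h import *
np.set_printoptions(precision=3,suppress=True)
st=status.state();print(st['eef_pos'],st['ft_force'],st['moment'],st['t'])
```

```text
[543.333 172.168  71.628] [-0.35  -5.313  3.447] [-0.635 -0.071 -0.012] 20.25
```

>>> apply_moves:
  increments:
    - [1,-0.4,1,0,0]
    - [1,0,1,0,0]
    - [1,0,0,0,0]

```text
t: 20.55
eef_pos: [543.0, 174.3, 71.8]
tcp_rot: [-2.965, 1.571, -2.881]
ft_force: [0.0, -3.8, -0.2]
opening: 0.169
```

>>> apply_moves:
  increments:
    - [1,-0.2,1,0,0]
    - [1,0,1,0,0]
    - [1,0,0,0,0]

```text
t: 20.85
eef_pos: [542.7, 176.3, 71.9]
tcp_rot: [-3.13, 1.57, -3.046]
ft_force: [0.2, -2.3, -2.3]
opening: 0.169
```

>>> apply_moves:
  increments:
    - [1,0,1,0,0]
    - [1,0,1,0,0]
    - [1,0,0,0,0]

```text
t: 21.15
eef_pos: [542.6, 178.3, 72.0]
tcp_rot: [3.112, 1.571, -3.087]
ft_force: [0.5, -2.6, -4.9]
opening: 0.167
```

Run:
```python
from h import *
np.set_printoptions(precision=3,suppress=True)
st=status.state();print(st['eef_pos'],st['ft_force'],st['moment'],st['t'])
```

```text
[542.617 178.302  71.994] [ 0.458 -2.562 -4.868] [-0.689 -0.082  0.026] 21.15
```

>>> apply_moves:
  increments:
    - [1,0.35,0.5,0,0]
    - [1,0,0.5,0,0]
    - [1,0,0,0,0]

```text
t: 21.45
eef_pos: [542.7, 179.1, 71.9]
tcp_rot: [-0.645, 1.571, -0.561]
ft_force: [0.2, -4.9, -1.2]
opening: 0.169
```

>>> apply_moves:
  increments:
    - [1,0,1,0,0]
    - [1,0,0.5,0,0]
    - [1,0,0,0,0]

```text
t: 21.75
eef_pos: [542.7, 180.6, 71.9]
tcp_rot: [-0.268, 1.57, -0.184]
ft_force: [1.1, -5.0, -2.1]
opening: 0.165
```

Run:
```python
from h import *
np.set_printoptions(precision=3,suppress=True)
st=status.state();print(st['eef_pos'],st['ft_force'],st['moment'],st['t'])
```

```text
[542.656 180.569  71.893] [ 1.074 -5.002 -2.059] [-0.997 -0.068 -0.047] 21.75
```

>>> apply_moves:
  increments:
    - [1,0.2,0.5,0,0]
    - [1,0,0.5,0,0]
    - [1,0,0.5,0,0]
    - [1,0,0,0,0]

```text
t: 22.15
eef_pos: [542.7, 182.0, 71.8]
tcp_rot: [-0.263, 1.57, -0.18]
ft_force: [1.1, -6.4, 0.4]
opening: 0.167
```

>>> apply_moves:
  increments:
    - [1,0,0.5,0,0]
    - [1,0,0.5,0,0]
    - [1,0,0,0,0]
    - [1,0,0,0,0]

```text
t: 22.55
eef_pos: [542.6, 182.9, 71.9]
tcp_rot: [-0.237, 1.57, -0.153]
ft_force: [0.4, -6.6, -0.3]
opening: 0.165
```

Run:
```python
from h import *
np.set_printoptions(precision=3,suppress=True)
s=snap('scene','s6');snap('side','d6')
st=status.state();print(st['eef_pos'],st['ft_force'],st['moment'],st['t'],st['opening'])
up=lambda im,k:cv2.resize(im,None,fx=k,fy=k,interpolation=cv2.INTER_CUBIC)
cv2.imwrite('pics/v6.png',np.hstack([up(cv2.imread('pics/s6.png')[160:240,330:440],3.6),up(cv2.imread('pics/s6.png')[120:200,180:290],3.6)]))
```

```text
[542.581 182.928  71.858] [ 0.138 -6.907  0.55 ] [-1.16  -0.052  0.006] 22.65 0.16673035547195064
```

View pics/v6.png

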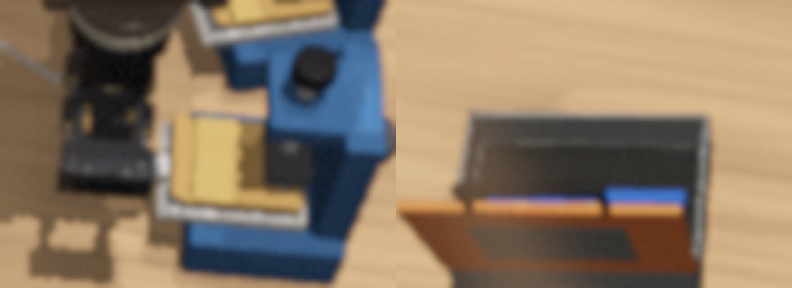

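The picture shows the blade under the brass plate of the far clamp, and the lid still open. Push is steady at 6.6–6.9 N with little vertical load, so I'll hand it in.

```bash
python3 -c "
from h import *
print(env.job_done()); st=status.state(); print(st['eef_pos'],st['ft_force'],st['opening'],st['t'])"
```

```text
the job is handed in; nothing more can be done
None
the job is handed in; nothing more can be done
```

The blade is in the blue clamp farthest from the base, held by its handle at a snug depth, and the job was handed in at about 22.7 s of the 66 s. No verdict is reported, so success is inferred from my own checks.

**What I did:**
- I gripped the handle bar, swung the lid over to about 1.8 rad and let it go. It rests open in the last picture, but I did not measure its angle.
- I gripped the blade by its handle, lifted it out and lined it up with the clamp. I felt for the steel plate by lowering onto it, then slid the blade in by small steps.

**Last checks:**

| Check | Reading |
|---|---|
| Push | 6.6–6.9 N, steady |
| Vertical force on the tool | about 0 N (blade weighs about 1 N) |
| Gripper opening | about 16 mm, the width of the handle |
| First touch on the brass plate | tip about 40 mm past the mouth |
| Final tip depth | about 57 mm past the mouth |
| Force on the brass plate | about 5 N, worked out from push and depth |

**Doubts:**
- The brass and steel forces are worked out, not measured.
- Partway in, the vertical force swung between about +3.4 and −4.9 N. I corrected the height by 0.2–0.4 mm before the last few millimetres.
- I touched nothing else knowingly, but I did not re-measure the other things on the bench.

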